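# Lock the battery cover of the kitchen scale

## Robot

A 7-joint arm with a two-finger parallel gripper is mounted at the origin on a cart in front of the work surface, level with it; the furniture and walls round the work are solid. World frame = base frame: x ahead of the robot, y to its left, z up, the work surface at z = 0. Lengths are in mm, angles in rad, forces in N, time in s.
With the tool pointing down it reaches from about 400 to 875 mm from the base axis. Payload 4.4 kg.
Tool frame: the origin (TCP) lies midway between the tips of the shut fingers; the grasp point (between the pads) lies 19 mm behind it; z points along the fingers, y is the line along which they close (so a half turn about z gives the same grasp; the last joint's range is limited). The gripper opens to 85 mm and grips with 20 to 120 N. Pads are 22 mm wide; open, the fingers measure 114 mm over their backs; the gripper's body (76 mm by 85 mm) begins 54 mm behind the grasp point. The pads swing forward as they close: fully open they stand 13 mm farther back than shut.
Start: joints at [-1.322, 0.628, 0.038, 1.517, -0.027, 0.996, -0.02], TCP at [201.232, 618.081, 192.913] pointing down, gripper open.
Joint ranges: [-3.06, 3.06], [-0.37, 2.12], [-1.25, 1.32], [0.18, 2.47], [-1.1, 4.24], [0.23, 1.98], [-2.94, 2.94]. Speed limits (rad/s): [2.57, 2.57, 3.14, 3.14, 3.14, 3.14, 3.14].

## Interface

Orientations are given as [roll, pitch, yaw] about the fixed x, y, z axes, in that order (R = Rz(yaw) Ry(pitch) Rx(roll)).
In Python, from cell import ctrl gives the robot as it stands.
- The arm moves only by the shell command python3 -m handwheel 'ROWS'. ROWS is JSON, a list of rows, each a list of 3 entries, a list of its own where there are three numbers: the turn, a rotation vector about the tool's x, y, z in degrees, then the shift along the tool's x, y, z in m, then the closure, from 0 (fully open) to 1 (shut). A call has 1 to 5 rows; each row shifts and turns the commanded pose from where the row before left it, along the tool's axes as they then stand; what a row does not reach is not made up. A row lasts 1/12 s, in which the tool goes at most 41.7 mm and 7.16 degrees, less where a joint would pass 70% of its speed; a pose out of reach is approached as far as the arm can. A call is refused whole if a number of a shift passes 0.0417 or a number of a turn 7.16, either way. A call with a gripper value outside its range is refused whole. The fingers move at their own pace and stop on an object; the grip force is fixed at half the most. Time passes only in rows, so rows that do not move let the fingers close. It gives the time, the measured TCP pose, the force, the opening and the grip force at its end, in the units of the state.
- ctrl.read_state(): the state, without advancing time (a new reading comes with each control period).
- ctrl.get_image(name): name is "side" or "top" or "wrist"; returns a dict with "pixels" (420x560x3 uint8, red, green, blue), "fx", "fy", "cx", "cy" (pixels), "pose" (4x4, takes a point from camera to world coordinates); the wrist camera has in their place "T_tool_cam" (4x4, takes a point from camera to tool coordinates, whose origin is the TCP and whose axes are the flange's). Camera axes: x right, y up, looking along -z (the intrinsics and any distortion apply to the point x, -y, -z); pixel columns grow to the right and rows downward; lengths in mm; the calibration is good to about 2 mm. A picture is of the moment at which its call begins: read the wrist's pose just before it. There is no depth.
- ctrl.finish_job(): hands the job in; it is judged then, once.
The state is a dict: "clock": time; "qpos": joint angles; "qd": joint speeds; "tau": joint torques, N m; "eef_pos": TCP position; "tool_rot": TCP orientation; "force": force on the tool from outside, world axes, zero at the start; "torque": the same for the moment, N m; "width": finger opening in mm; "gripper_force": force on a finger pad.
Only numpy, scipy, OpenCV 4.12 (cv2) and the standard library are available. Lean on these libraries where they do the work, as an engineer would, in place of code of your own. Each camera call takes 0.05 s, during which the arm holds its last target. There are 200 camera calls.

## Task

The kitchen scale lies upside down and the brass screw of its battery cover is not yet locked. Take the yellow flat-blade screwdriver out of its wooden block, press its blade into the screw's slot and, still pressing down, turn the screw clockwise until it stops. Then put the yellow screwdriver back upright in the block it came from; leave the red screwdriver alone.

Things in the scene. Friction and masses are not known exactly. Their poses are not given: they have to be found in the camera images.
- flat_driver: Flat-blade screwdriver, yellow paddle handle, 115 mm, 0.09 kg, upright in a block. Origin: middle of blade's lower edge; z up the shaft, x along blade width. Blade 16 (x) by 3 mm (y), 16 long; shaft 8 mm; black flange 34 mm wide at z 50-55 mm rests on the block; handle z 54-115 mm, 34 (x) by 20 (y): grip the broad sides along y, about 92 mm above origin. Half a turn is the same.
- block_a: Fixed beech block of the yellow driver, 60 x 60 mm, 56 high; origin under its centre. Through hole in the middle, 22 mm (block's x) by 12 mm (y), 3 mm chamfer. The driver's flange rests on its top, blade edge 6 mm above the worktop, blade along x within 5 degrees. The red driver's block looks alike; the two may be in either place.
- red_driver: Bystander, leave it alone: slim screwdriver with a round red handle, 115 mm long, upright in its own beech block. Origin at the bit's point, z up the shaft. (Above the back of the worktop, from about 0.55 m ahead of the base, a wall cabinet hangs 0.47 m up: do not lift the arm into it.)
- screw_slot (a point): Slot of the brass screw (33 mm wide) amid the grey cover of the dark fixed scale (140x160x26 mm). Point: middle of slot floor, 29 mm above worktop; x along slot, z up; turns and sinks with the screw. Slot crosses the head: 4.6 mm wide for 2 mm, then flares to 12 mm at the top, 8 mm above floor. Ring 35 mm inside around it, 35 mm above worktop. Sprung: yields up to 4 mm, 3 N at first, 9 N at full depth.
- lock_screw (a joint): Screw angle, rad, growing clockwise seen from above. Starts at 0.1 to 0.5; locked at its stop at 1.40, where the slot meets the two green dots on the cover (red dots: 0). Friction 0.05 N m, stays where left. The blade has about 0.1 rad of play in the slot each way, so turn about 0.2 beyond the stop. Blade and slot match again after half a turn.
There are look-alikes about, which are no part of the job. There is more than one size of the flat_driver; the job needs the middle-sized.

How it is judged:
By the outcome, as a careful person would: the job done as asked, in the order asked, and still so for the second after the job is handed in, with the robot touching nothing.
It also fails if it takes over 51 s, if anything falls off the work surface, if the arm or the gripper's body presses on something with over 40 N, if the wrist force passes 120 N, or if a joint passes its speed limit or range.

## Working session

There is one attempt and no reset: what is moved stays moved. The work goes in short steps, Python scripts to look and compute and a shell command to move; the robot and the scene stay as the last step left them, time stands still between calls to the robot, and variables do not carry over. Pictures are saved under pics/ and viewed, at most 10 in all, crops included, and the job is handed in when it is done.

```bash
mkdir -p pics; ls; cat > h.py <<'E'
import numpy as np, cv2
from scipy.spatial.transform import Rotation as R
from cell import ctrl
def cam(n):
    s=ctrl.read_state(); i=ctrl.get_image(n)
    if 'pose' in i: T=np.array(i['pose'])
    else:
        W=np.eye(4); W[:3,:3]=R.from_euler('xyz',s['tool_rot']).as_matrix(); W[:3,3]=s['eef_pos']
        T=W@np.array(i['T_tool_cam'])
    return i,T
def ray(i,T,u,v,z):
    d=T[:3,:3]@np.array([(u-i['cx'])/i['fx'],-(v-i['cy'])/i['fy'],-1]); o=T[:3,3]
    return o+d*(z-o[2])/d[2]
def proj(i,T,p):
    c=T[:3,:3].T@(np.array(p)-T[:3,3]); return i['cx']+i['fx']*c[0]/-c[2], i['cy']-i['fy']*c[1]/-c[2]
def save(i,f): cv2.imwrite(f,i['pixels'][...,::-1])
E
python3 - <<'E'
from h import *
a,T=cam('top'); b,U=cam('side')
print({k:v for k,v in a.items() if k not in('pixels','pose')},T.round(3).tolist(),U.round(3).tolist(),b['fx'])
save(a,'pics/top.png');save(b,'pics/side.png')
s=ctrl.read_state();print(s)
E
```

```text
pics
{'fx': 447.1459236182312, 'fy': 447.1459236182312, 'cx': 283.26531425451816, 'cy': 216.70293908524587} [[-0.003, 0.997, -0.08, 355.199], [-1.0, -0.002, 0.018, -9.813], [0.018, 0.08, 0.997, 1203.931], [0.0, 0.0, 0.0, 1.0]] [[0.977, 0.107, -0.182, 273.61], [-0.211, 0.543, -0.813, -750.678], [0.012, 0.833, 0.554, 550.373], [0.0, 0.0, 0.0, 1.0]] 485.9973697657286
{'clock': 0.1, 'qpos': array([-1.32178162,  0.62922877,  0.03843441,  1.51827156, -0.02698199,
        0.9963075 , -0.02001313]), 'qd': array([ 0.00103122, -0.00203428, -0.00026375, -0.00285163, -0.00122644,
        0.00272059,  0.00198416]), 'tau': array([ 3.34883443e-03, -5.64532042e+01,  1.23055000e+00, -1.93970132e+01,
        1.13032601e-02,  5.42164416e-03,  1.63514915e-05]), 'eef_pos': array([201.04294484, 617.46760577, 192.09589488]), 'tool_rot': array([-3.13989532e+00,  2.49656378e-05,  2.82678293e+00]), 'force': array([-1.22768617,  0.60072734, -0.08760429]), 'torque': array([-0.01992797,  0.0052884 ,  0.02249644]), 'gripper_force': 0.0, 'width': 85.53330478891623}
```

View pics/top.png

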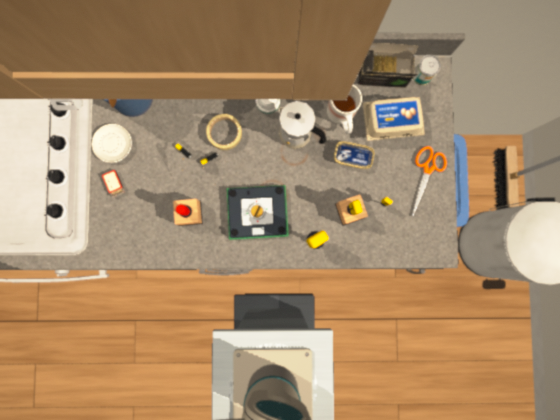

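View pics/side.png

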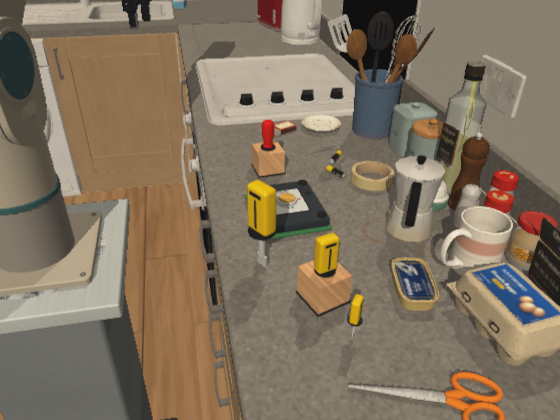

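```bash
python3 - <<'E'
from h import *
a,T=cam('top');b,U=cam('side');w,W=cam('wrist');save(w,'pics/w0.png')
for p in [(0,0,0),(201,618,192),(618,-201,192),(400,0,0)]: print(p,proj(a,T,p),proj(b,U,p))
print(W.round(2).tolist(), np.array(w['T_tool_cam']).round(2).tolist(),w['fx'],w['fy'])
for n,u,v,z in [('blockA',352,209,56),('hand',356,206,110),('screw',257,211,30),('red block',187,211,56)]: print(n,ray(a,T,u,v,z).round(0))
for n,u,v,z in [('handtop',326,238,110),('screw',288,197,30)]: print(n,ray(b,U,u,v,z).round(0))
def crop(i,x0,x1,y0,y1,k): return cv2.resize(i['pixels'][y0:y1,x0:x1,::-1],None,fx=k,fy=k,interpolation=cv2.INTER_CUBIC)
c=np.vstack([np.hstack([crop(a,300,400,170,260,4),crop(b,230,330,175,265,4)]),cv2.resize(crop(a,217,297,180,245,4),(400,325)).repeat(1,0).copy().__class__ and np.hstack([cv2.resize(crop(a,222,292,187,236,5),(400,240)),crop(b,235,335,180,240,4)])]) 
cv2.imwrite('pics/c.png',c);print(c.shape)
E
```

```text
(0, 0, 0) (np.float64(271.85536156855784), np.float64(388.4218044656021)) (np.float64(37.42059048038206), np.float64(253.9199193606356))
(201, 618, 192) (np.float64(-9.537593143356219), np.float64(323.5565438399634)) (np.float64(143.94118694313389), np.float64(45.22057988812972))
(618, -201, 192) (np.float64(357.91531172621757), np.float64(138.00058265652905)) (np.float64(428.9146334354499), np.float64(183.4844612821297))
(400, 0, 0) (np.float64(271.6697919107517), np.float64(235.7153648089823)) (np.float64(258.9002384033664), np.float64(228.15770637290296))
[[0.31, -0.9, -0.3, 121.41], [0.95, 0.29, 0.1, 642.48], [-0.0, -0.32, 0.95, 371.74], [0.0, 0.0, 0.0, 1.0]] [[0.0, 0.95, 0.32, 83.46], [1.0, -0.0, 0.0, -1.31], [0.0, 0.32, -0.95, -179.39], [0.0, 0.0, 0.0, 1.0]] 375.25228614732583 375.25228614732583
blockA [ 466. -208.   56.]
hand [ 469. -209.  110.]
screw [464.  38.  30.]
red block [462. 217.  56.]
handtop [ 469. -195.  110.]
screw [469.  53.  30.]
(600, 800, 3)
```

View pics/w0.png

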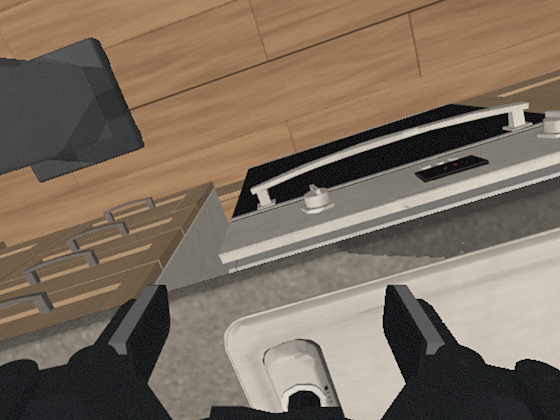

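View pics/c.png

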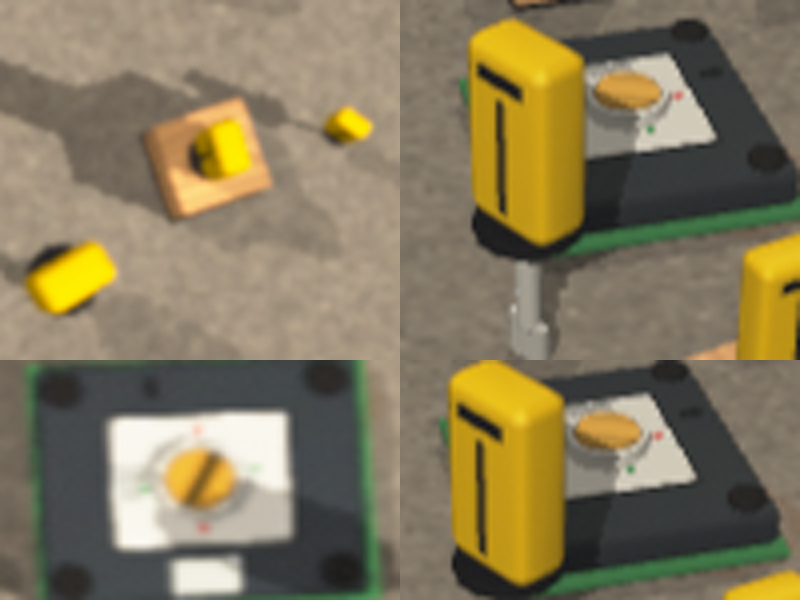

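Candidates in the top view are three yellow drivers. The large one is at (318,240) standing loose, the middle-sized one at (356,206) is in a beech block, and the tiny one is at (388,201). The crop confirms that the middle one, in the block with a black flange, is the right one. The screw is at (257,211), with the slot running up and to the right between the red and green dots.

```bash
python3 -m handwheel '[[[0,0,0],[-0.034,-0.019,0],0],[[0,0,0],[-0.034,-0.019,0],0],[[0,0,0],[-0.034,-0.019,0],0],[[0,0,0],[-0.034,-0.019,0],0]]'
python3 -m handwheel '[[[0,0,0],[-0.034,-0.019,0],0],[[0,0,0],[-0.034,-0.019,0],0],[[0,0,0],[-0.034,-0.019,0],0],[[0,0,0],[-0.034,-0.019,0],0]]'
```

```text
clock: 0.58
eef_pos: [307.8, 502.3, 192.8]
tool_rot: [-3.141, 0.0, 2.828]
force: [0.3, -0.6, 0.8]
width: 85.2
gripper_force: 0.0
clock: 0.92
eef_pos: [413.8, 387.8, 193.0]
tool_rot: [3.141, -0.0, 2.827]
force: [0.7, 1.0, -0.0]
width: 85.5
gripper_force: 0.0
```

```bash
python3 -m handwheel '[[[0,0,0],[-0.018,-0.034,0],0],[[0,0,0],[-0.018,-0.034,0],0],[[0,0,0],[-0.018,-0.034,0],0],[[0,0,0],[-0.018,-0.034,0],0],[[0,0,0],[-0.018,-0.034,0],0]]'
python3 -m handwheel '[[[0,0,0],[-0.018,-0.034,0],0],[[0,0,0],[-0.018,-0.034,0],0],[[0,0,0],[-0.018,-0.034,0],0],[[0,0,0],[-0.018,-0.034,0],0],[[0,0,0],[-0.018,-0.034,0],0]]'
python3 -c "
from h import *
print(ctrl.read_state()['qpos'].round(2))
w,W=cam('wrist');save(w,'pics/w1.png')"
```

```text
clock: 1.33
eef_pos: [445.8, 198.0, 193.0]
tool_rot: [3.141, 0.0, 2.827]
force: [0.9, 0.3, -0.1]
width: 85.0
gripper_force: 0.0
clock: 1.75
eef_pos: [478.7, 8.5, 193.1]
tool_rot: [3.141, 0.0, 2.827]
force: [0.7, 1.2, -0.2]
width: 85.0
gripper_force: 0.0
[-0.14  0.39  0.08  1.98 -0.04  0.77  1.23]
```

View pics/w1.png

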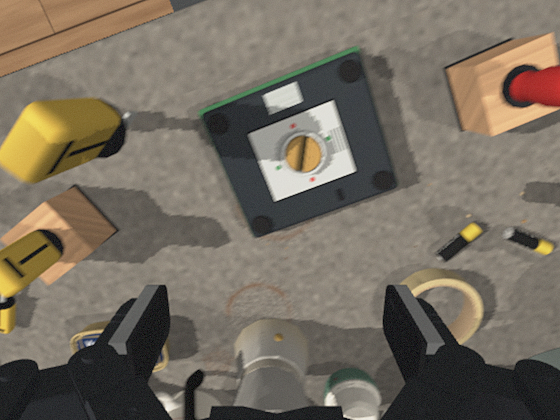

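The wrist view shows the screw at about (303,153), the red dots at (293,126) and (313,180), and the green dots at (278,168) and (327,138). The middle driver is at (30,260) in block A, and the large one is at (60,140).

```bash
cat > screw.py <<'E'
from h import *
import sys
def look(u0,v0,r,f,zt=37):
    w,W=cam('wrist'); im=w['pixels'].astype(int)
    sub=im[v0-r:v0+r,u0-r:u0+r]; hsv=cv2.cvtColor(w['pixels'],cv2.COLOR_RGB2HSV)[v0-r:v0+r,u0-r:u0+r].astype(int)
    H,S,V=hsv[...,0],hsv[...,1],hsv[...,2]
    for n,m in [('brass',(H>8)&(H<28)&(S>110)&(V>90)),('red',((H<6)|(H>172))&(S>80)&(V>110)),('green',(H>40)&(H<85)&(S>60)&(V>80))]:
        k,l,st,c=cv2.connectedComponentsWithStats(m.astype(np.uint8))
        for j in range(1,k):
            if st[j,4]>4:
                p=c[j]+[u0-r,v0-r]; print(n,st[j,4],p.round(1),ray(w,W,p[0],p[1],zt if n=='brass' else 30).round(1))
    cv2.imwrite(f,cv2.resize(w['pixels'][v0-r:v0+r,u0-r:u0+r,::-1],(560,560),interpolation=cv2.INTER_CUBIC))
    return w,W
E
python3 - <<'E'
from screw import *
w,W=look(303,153,40,'pics/s1.png')
for q in [(75,186),(119,231)]: print(ray(w,W,*q,56).round(1))
E
```

```text
brass 432 [306.8 145.7] [457.7  32.3  37. ]
brass 456 [324.2 148.1] [464.7  46.4  37. ]
red 17 [304.9 118.6] [435.4  37.9  30. ]
red 16 [324.5 172.5] [487.9  40.7  30. ]
green 15 [340.5 130.9] [455.9  65.   30. ]
green 12 [290.3 161.2] [467.7  13.9  30. ]
[ 423.4 -170.2   56. ]
[ 473.9 -152.6   56. ]
```

View pics/s1.png

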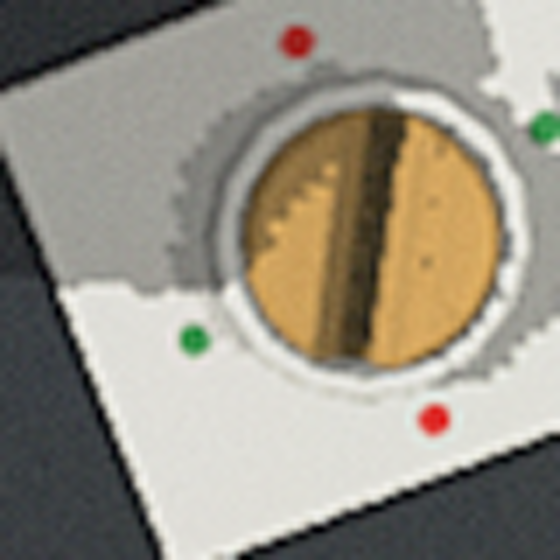

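```bash
python3 - <<'E'
from h import *
w,W=cam('wrist'); print(W[:3,3])
for a,b in [((388,115),(357,350)),((404,115),(378,360)),((350,130),(320,350))]:
    P=[ray(w,W,263+c[0]/7,113+c[1]/7,34) for c in (a,b)]; d=P[1]-P[0]; print(np.degrees(np.arctan2(d[1],d[0])),(P[0]+P[1])/2)
s=ctrl.read_state();print(s['eef_pos'],s['tool_rot'],s['clock'])
E
python3 -m handwheel '[[[0,0,0],[-0.007,-0.034,0],0],[[0,0,0],[-0.007,-0.034,0],0],[[0,0,0],[-0.007,-0.034,0],0],[[0,0,0],[-0.007,-0.034,0],0],[[0,0,0],[-0.007,-0.034,0],0]]'
python3 -m handwheel '[[[0,0,-6],[0,0,0],0.4],[[0,0,-6],[0,0,0],0.4],[[0,0,-6],[0,0,0],0.4],[[0,0,-6],[0,0,0],0.4],[[0,0,-6],[0,0,0],0.4]]'
python3 -m handwheel '[[[0,0,-6],[0,0,0],0.4],[[0,0,0],[0,0,0],0.4]]'
python3 -c "
from h import *
s=ctrl.read_state();print(s['eef_pos'],s['tool_rot'],s['width'])
w,W=cam('wrist');save(w,'pics/w2.png')"
```

```text
[399.8088812   28.57687336 372.3697614 ]
-24.27758573984089 [460.88508383  44.54481356  34.        ]
-22.673489976445115 [462.27762448  46.60891538  34.        ]
-24.78416359485032 [460.24060073  39.71514624  34.        ]
[478.99740673   6.39212388 193.00662462] [-3.14047662e+00  8.11515415e-04  2.81921642e+00] 1.9
clock: 2.32
eef_pos: [459.4, -162.0, 193.0]
tool_rot: [3.141, 0.0, 2.83]
force: [0.6, 0.5, 0.3]
width: 85.7
gripper_force: 0.0
clock: 2.73
eef_pos: [459.7, -160.6, 192.9]
tool_rot: [3.141, 0.0, -2.926]
force: [0.4, 0.3, 0.8]
width: 51.0
gripper_force: 0.0
clock: 2.9
eef_pos: [459.7, -160.6, 192.9]
tool_rot: [3.141, 0.0, -2.823]
force: [0.8, 0.4, -0.2]
width: 50.9
gripper_force: 0.0
[ 459.7215944  -160.6356038   192.89509874] [ 3.14073897e+00  4.80185535e-04 -2.82331150e+00] 50.93614908698567
```

View pics/w2.png

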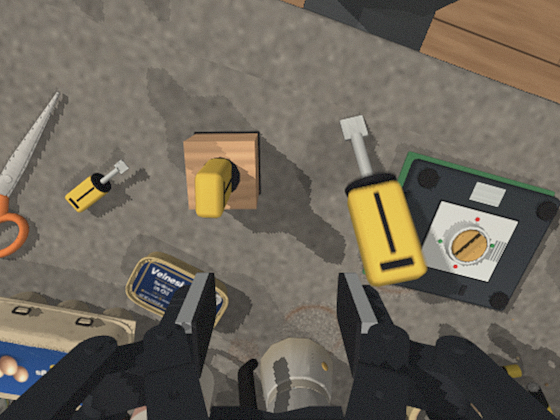

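The middle driver is in block A at about (213,190), with its handle top near (210,205). The large driver at (385,230) is lying to the right and is not the one I want.

```bash
python3 - <<'E'
from h import *
w,W=cam('wrist')
cv2.imwrite('pics/c2.png',cv2.resize(w['pixels'][120:230,165:275,::-1],(600,600),interpolation=cv2.INTER_CUBIC))
E
```

```text
(no output)
```

View pics/c2.png

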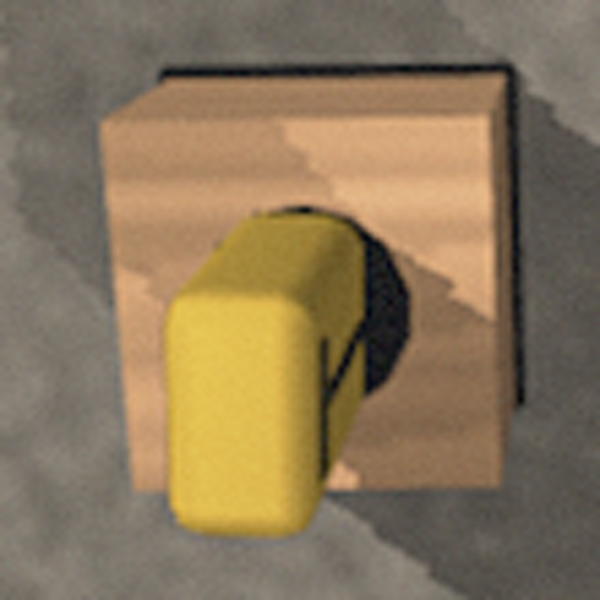

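```bash
python3 - <<'E'
from h import *
s=ctrl.read_state()
w,W=cam('wrist'); k=110/600
f=lambda p,z: ray(w,W,165+p[0]*k,120+p[1]*k,z)
B=np.array([f(p,56) for p in [(102,120),(490,118),(500,487),(132,490)]]); print(B.round(1),'mean',B.mean(0).round(1))
for a,b in [(0,3),(1,2)]: d=B[b]-B[a]; print(np.degrees(np.arctan2(d[1],d[0])),np.linalg.norm(d))
for a,b in [(0,1),(3,2)]: d=B[b]-B[a]; print(np.degrees(np.arctan2(d[1],d[0]))-90,np.linalg.norm(d))
H=np.array([f(p,121) for p in [(167,293),(318,293),(310,535),(172,532)]]);print(H.round(1),H.mean(0).round(1))
for a,b in [(0,3),(1,2)]: d=H[b]-H[a]; print(np.degrees(np.arctan2(d[1],d[0])),np.linalg.norm(d))
d=H[1]-H[0];print(np.degrees(np.arctan2(d[1],d[0]))-90)
t=(H.mean(0)+0)[:2]; y=s['tool_rot'][2]; d=t-s['eef_pos'][:2]
print(np.degrees(y),'shift',d@[np.cos(y),np.sin(y)],d@[np.sin(y),-np.cos(y)])
E
```

```text
[[ 446.  -247.2   56. ]
 [ 427.4 -190.7   56. ]
 [ 483.9 -171.8   56. ]
 [ 502.8 -228.7   56. ]] mean [ 465.  -209.6   56. ]
18.06644954050688 59.77594741207137
18.419455956622098 59.56811685865093
18.179845866196345 59.52668401066315
18.379045829992094 59.89446308582748
[[ 450.9 -222.2  121. ]
 [ 445.1 -204.2  121. ]
 [ 476.4 -196.7  121. ]
 [ 481.5 -213.9  121. ]] [ 463.5 -209.2  121. ]
15.145168349905223 31.77592898854487
13.469747149395776 32.24955879958199
17.887078989172878
-162.12187308090128 shift 11.040595449715143 -46.948319044168834
```

```bash
python3 -m handwheel '[[[0,0,0],[0.0053,-0.024,0],0.4],[[0,0,0],[0.0053,-0.024,0],0.4],[[0,0,0],[0,0,0.025],0.4],[[0,0,0],[0,0,0.025],0.4],[[0,0,0],[0,0,0],0.4]]'
python3 -m handwheel '[[[0,0,0],[0,0,0.025],0.4],[[0,0,0],[0,0,0.025],0.4],[[0,0,0],[0,0,0.015],0.4],[[0,0,0],[0,0,0],0.4],[[0,0,0],[0,0,0],0.4]]'
python3 -c "
from h import *
w,W=cam('wrist');save(w,'pics/w3.png')"
```

```text
clock: 3.47
eef_pos: [461.1, -210.0, 139.4]
tool_rot: [3.137, -0.006, -2.83]
force: [-0.9, -0.6, -0.6]
width: 51.6
gripper_force: 0.0
clock: 3.88
eef_pos: [464.2, -210.7, 78.3]
tool_rot: [3.141, -0.001, -2.828]
force: [0.9, -0.4, 0.3]
width: 51.5
gripper_force: 0.0
```

View pics/w3.png

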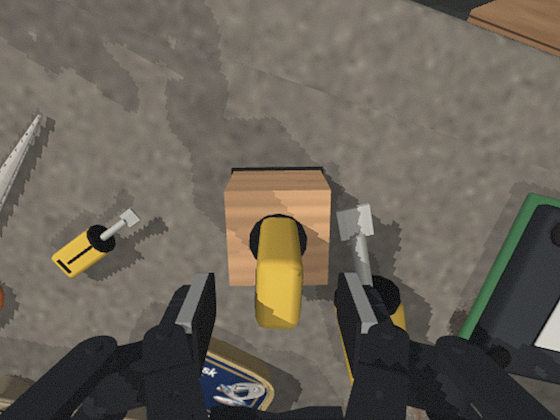

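```bash
python3 -m handwheel '[[[0,0,0],[0,0,0],1],[[0,0,0],[0,0,0],1],[[0,0,0],[0,0,0],1],[[0,0,0],[0,0,0],1],[[0,0,0],[0,0,0],1]]'
python3 -m handwheel '[[[0,0,0],[0,0,0],1],[[0,0,0],[0,0,0],1],[[0,0,0],[0,0,-0.01],1],[[0,0,0],[0,0,-0.02],1],[[0,0,0],[0,0,-0.02],1]]'
python3 -m handwheel '[[[0,0,0],[0,0,-0.02],1],[[0,0,0],[0,0,-0.02],1],[[0,0,0],[0,0,0],1],[[0,0,0],[0,0,0],1]]'
python3 - <<'E'
from h import *
w,W=cam('wrist');s=ctrl.read_state();print(s['eef_pos'],s['tool_rot'],s['force'],s['torque'])
b,U=cam('side');a,T=cam('top')
z=np.hstack([cv2.resize(w['pixels'],(400,300)),cv2.resize(b['pixels'][150:300,225:425],(400,300),interpolation=cv2.INTER_CUBIC)])
x,y=s['eef_pos'][:2]
cv2.imwrite('pics/w4.png',z[...,::-1])
E
```

```text
clock: 4.35
eef_pos: [464.9, -211.2, 79.3]
tool_rot: [-3.14, 0.002, -2.828]
force: [-1.2, 2.1, 7.6]
width: 17.1
gripper_force: 58.4
clock: 4.77
eef_pos: [463.4, -211.0, 128.8]
tool_rot: [3.141, -0.001, -2.828]
force: [0.9, -0.4, -1.2]
width: 17.0
gripper_force: 58.8
clock: 5.1
eef_pos: [464.7, -211.5, 169.3]
tool_rot: [-3.14, 0.002, -2.828]
force: [0.4, -0.1, -2.0]
width: 17.3
gripper_force: 58.8
[ 463.81322469 -211.12172455  168.24341135] [-3.14123729e+00  3.21328221e-04 -2.82825189e+00] [ 0.01711991  0.23696831 -0.87050653] [-0.01316385 -0.02206148 -0.02214582]
```

View pics/w4.png

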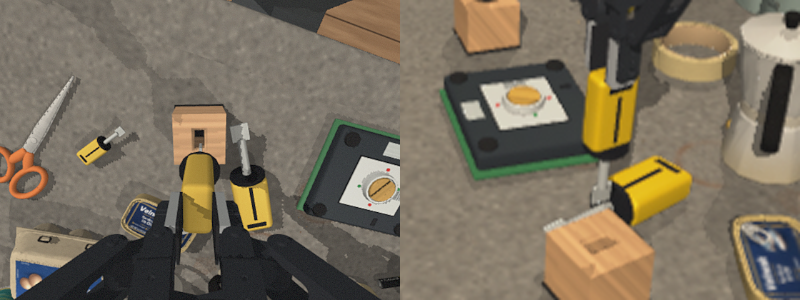

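The crop shows the driver held cleanly, with the block hole empty. The large decoy is now lying on the worktop beside the block at about (250,200) in the left panel, and it is below the carry height. Next I carry the driver to the screw.

```bash
python3 -m handwheel '[[[0,0,0],[-0.0107,0.0341,0],1],[[0,0,0],[-0.0107,0.0341,0],1],[[0,0,0],[-0.0107,0.0341,0],1],[[0,0,0],[-0.0107,0.0341,0],1],[[0,0,0],[-0.0107,0.0341,0],1]]'
python3 -m handwheel '[[[0,0,0],[-0.0107,0.0341,0],1],[[0,0,0],[-0.0107,0.0341,0],1],[[0,0,7],[0,0,0],1],[[0,0,7],[0,0,0],1],[[0,0,7],[0,0,0],1]]'
python3 -m handwheel '[[[0,0,7],[0,0,0],1],[[0,0,7],[0,0,0],1],[[0,0,7],[0,0,0],1],[[0,0,0],[0,0,0],1],[[0,0,0],[0,0,0],1]]'
python3 - <<'E'
from screw import *
s=ctrl.read_state();print(s['eef_pos'],s['tool_rot'],np.degrees(s['tool_rot'][2]),s['force'],s['qpos'].round(2),s['clock'],s['width'])
w,W=cam('wrist')
u,v=[int(x) for x in proj(w,W,(461.7,39.4,34))];print(u,v, 'blade',proj(w,W,s['eef_pos']-[0,0,73.3]))
look(u,v,45,'pics/s2.png')
# blade visible: grey-bright pixels? where is the yellow handle
E
```

```text
clock: 5.67
eef_pos: [461.2, -30.9, 166.9]
tool_rot: [3.141, -0.002, -2.829]
force: [1.5, 0.4, -0.9]
width: 17.1
gripper_force: 58.9
clock: 6.08
eef_pos: [460.7, 39.9, 166.9]
tool_rot: [-3.141, -0.002, 3.085]
force: [-1.0, -0.2, -2.5]
width: 16.8
gripper_force: 58.9
clock: 6.5
eef_pos: [461.0, 39.1, 167.1]
tool_rot: [-3.14, -0.001, 2.726]
force: [-0.3, -0.2, -0.7]
width: 17.3
gripper_force: 58.9
[460.97555003  39.09730642 167.11284429] [-3.14025940e+00 -1.47808656e-03  2.72573626e+00] 156.1731837473512 [-0.30314127 -0.1575863  -0.69189962] [-0.24  0.41  0.13  2.05 -0.08  0.69  1.1 ] 6.5 17.283974140200893
278 188 blade (np.float64(278.4552147679406), np.float64(209.61187941917566))
brass 472 [269.7 187.6] [457.3  33.   37. ]
brass 460 [288.5 187.6] [463.8  47.6  37. ]
brass 589 [278.5 224.6] [491.1  26.3  37. ]
red 20 [265.1 160. ] [435.3  38.4  30. ]
red 17 [292.4 212.1] [487.7  41.4  30. ]
green 18 [303.7 168.9] [455.6  65.5  30. ]
green 14 [255.5 203.7] [467.4  14.6  30. ]
```

```bash
python3 -m handwheel '[[[0,0,0],[0,0.001,0.02],1],[[0,0,0],[0,0,0.02],1],[[0,0,0],[0,0,0.012],1],[[0,0,0],[0,0,0],1],[[0,0,0],[0,0,0],1]]'
python3 -m handwheel '[[[0,0,0],[0,0,0.005],1],[[0,0,0],[0,0,0.005],1],[[0,0,0],[0,0,0.003],1],[[0,0,0],[0,0,0],1],[[0,0,0],[0,0,0],1]]'
```

```text
clock: 7.02
eef_pos: [461.6, 39.8, 115.5]
tool_rot: [-3.141, -0.001, 2.723]
force: [0.0, 0.0, -1.0]
width: 16.9
gripper_force: 58.9
clock: 7.43
eef_pos: [461.9, 39.8, 102.9]
tool_rot: [-3.141, -0.0, 2.722]
force: [-0.2, -0.4, -1.8]
width: 17.1
gripper_force: 58.9
```

```bash
python3 -m handwheel '[[[0,0,0],[0,0,0.001],1],[[0,0,0],[0,0,0.001],1],[[0,0,0],[0,0,0],1],[[0,0,0],[0,0,0],1]]'
python3 -m handwheel '[[[0,0,0],[0,0,0.001],1],[[0,0,0],[0,0,0],1],[[0,0,0],[0,0,0],1]]'
```

```text
clock: 7.77
eef_pos: [462.3, 39.9, 101.2]
tool_rot: [3.141, 0.0, 2.722]
force: [-0.6, -0.9, 1.8]
width: 17.2
gripper_force: 59.5
clock: 8.02
eef_pos: [463.0, 40.0, 100.9]
tool_rot: [3.14, 0.002, 2.722]
force: [-2.6, -0.8, 10.1]
width: 17.4
gripper_force: 60.5
```

```bash
for k in 1 2 3; do python3 -m handwheel '[[[0,0,0],[0,0,0],1]]' | grep -E 'eef|force:'; done; python3 -c "
from h import *
print(ctrl.read_state()['torque'])"
```

```text
eef_pos: [463.0, 40.0, 100.9]
force: [-1.9, -2.2, 10.4]
gripper_force: 60.5
eef_pos: [463.0, 40.0, 100.9]
force: [-2.0, -1.8, 10.3]
gripper_force: 60.5
eef_pos: [463.0, 40.0, 100.9]
force: [-1.5, -1.3, 9.9]
gripper_force: 60.5
[-0.40754623  0.36244904 -0.03814862]
```

```bash
python3 -m handwheel '[[[0,0,5],[0,0,0],1],[[0,0,5],[0,0,0],1],[[0,0,5],[0,0,0],1],[[0,0,5],[0,0,0],1],[[0,0,0],[0,0,0],1]]'
python3 - <<'E'
from screw import *
s=ctrl.read_state();print(s['eef_pos'],np.degrees(s['tool_rot'][2])-180,s['torque'])
w,W=cam('wrist')
u,v=[int(x) for x in proj(w,W,(461.7,39.4,34))];print(u,v)
look(u,v,45,'pics/s3.png',35)
E
```

```text
clock: 8.68
eef_pos: [462.7, 40.1, 100.9]
tool_rot: [3.14, 0.001, 2.37]
force: [-1.5, -1.4, 11.4]
width: 17.3
gripper_force: 60.6
[462.70528536  40.12688036 100.87997876] -44.234761200420905 [-0.2608845   0.55634779  0.02098196]
276 211
brass 375 [263.7 204.1] [451.5  36.7  35. ]
brass 466 [289.8 202.6] [463.1  50.2  35. ]
brass 1590 [276.8 236.4] [474.9  26.6  35. ]
red 29 [249.7 183.6] [435.3  38.9  30. ]
red 9 [306.  231.3] [488.1  42.9  30. ]
green 28 [298.7 177.7] [455.7  65.9  30. ]
```

```bash
python3 -m handwheel '[[[0,0,5],[0,0,0],1],[[0,0,5],[0,0,0],1],[[0,0,5],[0,0,0],1],[[0,0,5],[0,0,0],1],[[0,0,5],[0,0,0],1]]'
python3 -m handwheel '[[[0,0,5],[0,0,0],1],[[0,0,5],[0,0,0],1],[[0,0,5],[0,0,0],1],[[0,0,0],[0,0,0],1],[[0,0,0],[0,0,0],1]]'
cat > chk.py <<'E'
from screw import *
s=ctrl.read_state();print(s['eef_pos'],np.degrees(s['tool_rot'][2])-180,s['torque'],s['force'])
w,W=cam('wrist')
u,v=[int(x) for x in proj(w,W,(461.7,39.4,34))];print(u,v)
look(u,v,45,'pics/s4.png',35)
E
python3 chk.py
```

```text
clock: 9.2
eef_pos: [462.5, 40.5, 100.9]
tool_rot: [3.14, -0.001, 1.933]
force: [-2.5, 0.3, 12.5]
width: 17.2
gripper_force: 60.6
clock: 9.62
eef_pos: [462.6, 40.8, 100.9]
tool_rot: [3.14, -0.001, 1.675]
force: [-2.7, -0.1, 12.1]
width: 17.2
gripper_force: 60.7
[462.61657017  40.82486022 100.86020048] -84.00788323061998 [0.24153235 0.5881355  0.01965912] [-2.74177    -0.10986721 12.14841553]
276 211
brass 466 [289.7 202.6] [469.8  47.1  35. ]
brass 368 [263.5 204. ] [452.   44.3  35. ]
brass 1579 [276.8 236.4] [463.6  21.4  35. ]
red 29 [240.3 206.4] [436.   39.2  30. ]
red 28 [314.8 209.9] [488.3  42.1  30. ]
green 29 [273.3 171.7] [456.5  66.3  30. ]
```

```bash
python3 -m handwheel '[[[0,0,2],[0,0,0],1],[[0,0,2],[0,0,0],1],[[0,0,0],[0,0,0],1]]'; python3 -c "
from h import *
s=ctrl.read_state();print(np.degrees(s['tool_rot'][2])-180,s['torque'])"
python3 -m handwheel '[[[0,0,2],[0,0,0],1],[[0,0,2],[0,0,0],1],[[0,0,0],[0,0,0],1]]'; python3 -c "
from h import *
s=ctrl.read_state();print(np.degrees(s['tool_rot'][2])-180,s['torque'])"
```

```text
clock: 9.97
eef_pos: [462.6, 40.9, 100.9]
tool_rot: [3.14, -0.002, 1.605]
force: [-2.0, 1.5, 12.8]
width: 17.1
gripper_force: 60.7
-88.06701664536159 [0.24454604 0.70942991 0.11006413]
clock: 10.22
eef_pos: [462.7, 41.0, 100.9]
tool_rot: [3.14, -0.002, 1.535]
force: [-1.2, 0.7, 12.2]
width: 17.4
gripper_force: 60.7
-92.04476624601429 [0.32976177 0.59966159 0.2280118 ]
```

The torque rises to 0.23 N m, so the screw is at its stop. I'll unload the blade within its play, lift, and check the slot.

```bash
python3 -m handwheel '[[[0,0,-6],[0,0,0],1],[[0,0,-6],[0,0,0],1],[[0,0,0],[0,0,0],1],[[0,0,0],[0,0,-0.01],1],[[0,0,0],[0,0,-0.015],1]]'
python3 -m handwheel '[[[0,0,0],[0,0,-0.02],1],[[0,0,0],[0,0,-0.02],1],[[0,0,0],[0,0,0],1],[[0,0,0],[0,0,0],1],[[0,0,0],[0,0,0],1]]'; python3 chk.py
```

```text
clock: 10.63
eef_pos: [461.2, 40.2, 124.4]
tool_rot: [-3.139, -0.0, 1.745]
force: [0.7, -0.1, -0.5]
width: 17.5
gripper_force: 58.9
clock: 11.05
eef_pos: [461.5, 40.4, 164.2]
tool_rot: [-3.141, -0.0, 1.745]
force: [-0.4, -0.2, -0.7]
width: 17.4
gripper_force: 58.9
[461.49303674  40.37848124 164.24463491] -80.00218735981461 [-0.00832796 -0.03783984 -0.01143138] [-0.35656708 -0.22389235 -0.7183313 ]
278 187
brass 1037 [279.5 186.4] [462.1  40.7  35. ]
brass 544 [278.7 224.1] [467.4   7.1  35. ]
red 20 [248.9 182. ] [435.8  38.8  30. ]
red 18 [309.5 188.8] [488.3  41.9  30. ]
green 19 [277.8 155. ] [456.2  65.9  30. ]
```

```bash
python3 - <<'E'
from h import *
w,W=cam('wrist'); g=cv2.cvtColor(w['pixels'],cv2.COLOR_RGB2GRAY)
xs=np.arange(-16,16.1,1.5); M=np.zeros((len(xs),)*2)
m=np.array([[proj(w,W,(461.6-dx,40-dy,36)) for dy in xs] for dx in xs],np.float32)
r=cv2.remap(g,m[...,0],m[...,1],cv2.INTER_LINEAR)
for row in r: print(' '.join('%3d'%v for v in row))
for ang in range(-110,0,3):
    a=np.radians(ang);t=np.linspace(-12,12,25)
    best=[]
    for o in np.arange(-4,4.1,1):
        v=[g[int(round(q[1])),int(round(q[0]))] for q in [proj(w,W,(461.6+k*np.cos(a)-o*np.sin(a),40+k*np.sin(a)+o*np.cos(a),34)) for k in t]]
        best.append(np.mean(v))
    print(ang,round(min(best)),end='; ')
E
```

```text
153 133 152 214 230 190 110 108 120 135 141 148 142 138 124 123 196 227 220 212 215 220
134 179 223 202 149 115 129 158 171 172 176 174 175 175 171 150 125 154 205 225 211 221
166 191 216 138 113 160 168 174 173 171 172 168 169 172 170 173 167 139 117 212 223 220
215 192  92 104 157 172 169 169 169 173 168 170 167 167 167 168 173 172 158 154 222 223
233 143 108 165 166 170 169 167 164 165 166 167 169 171 172 172 175 172 172 150 168 224
200  89 144 171 168 167 166 166 168 170 172 173 173 175 170 166 164 156 152 150 127 188
 92 112 165 165 169 172 170 170 172 170 169 162 160 150 146 144 144 150 150 150 118 154
 74 147 173 173 171 172 166 163 159 154 148 149 147 148 152 153 145 134 122 112 101 102
 93 160 166 163 154 149 143 148 149 149 150 148 141 131 118 102  88  71  89 110 107 104
118 146 144 144 149 150 152 154 144 127 112 101  90  86  80  84  92  69  85 101 106 111
143 152 150 142 131 124 109  87  73  81  73  80  89  82  61  71  82  74  73  86  96 131
121 111  99  92  80  82  89  80  69  75  64  59  64  75  76  84  85  91  92  91  87  92
 69  81  77  85  62  62  73  72  67  75  82 
[... 451 characters left out ...]
 160 163 164 164 168 141 156 207
199 228 141 103 146 163 163 163 163 163 164 164 166 167 168 165 169 169 149 129 217 223
142 221 223 132 100 136 166 168 168 167 168 169 168 166 166 166 165 143 160 219 226 209
113 152 222 230 175 108 115 143 167 166 166 166 167 167 162 153 126 175 220 226 203 195
185 137 137 207 227 212 153 108 119 129 141 144 138 134 134 154 196 229 222 203 195 196
-110 107; -107 103; -104 99; -101 95; -98 89; -95 84; -92 81; -89 78; -86 75; -83 71; -80 66; -77 66; -74 70; -71 75; -68 74; -65 78; -62 83; -59 85; -56 92; -53 98; -50 101; -47 105; -44 109; -41 113; -38 117; -35 120; -32 121; -29 124; -26 126; -23 128; -20 129; -17 129; -14 131; -11 132; -8 134; -5 133; -2 134;
```

The slot measures about -78.5°, which is in line with the green dots at -77°, so the screw is locked. Next I return the driver to the block.

```bash
python3 -m handwheel '[[[0,0,-7],[0,0,0],1],[[0,0,-7],[0,0,0],1],[[0,0,-7],[0,0,0],1],[[0,0,-7],[0,0,0],1],[[0,0,-7],[0,0,0],1]]' |grep tool
python3 -m handwheel '[[[0,0,-7],[0,0,0],1],[[0,0,-7],[0,0,0],1],[[0,0,-7],[0,0,0],1],[[0,0,-7],[0,0,0],1],[[0,0,-7],[0,0,0],1]]' |grep tool
python3 -m handwheel '[[[0,0,-7],[0,0,0],1],[[0,0,-7],[0,0,0],1],[[0,0,-7],[0,0,0],1],[[0,0,-7],[0,0,0],1],[[0,0,0],[0,0,-0.005],1]]' |grep tool
python3 -m handwheel '[[[0,0,0],[0.0107,-0.0343,0],1],[[0,0,0],[0.0107,-0.0343,0],1],[[0,0,0],[0.0107,-0.0343,0],1],[[0,0,0],[0.0107,-0.0343,0],1]]'|grep eef
python3 -m handwheel '[[[0,0,0],[0.0107,-0.0343,0],1],[[0,0,0],[0.0107,-0.0343,0],1],[[0,0,0],[0.0107,-0.0343,0],1],[[0,0,0],[0,0,0],1],[[0,0,0],[0,0,0],1]]'
python3 - <<'E'
from h import *
s=ctrl.read_state();print(s['eef_pos'],np.degrees(s['tool_rot'][2]))
w,W=cam('wrist');g=cv2.cvtColor(w['pixels'],cv2.COLOR_RGB2GRAY)
xs=np.arange(-20,20.1,2)
m=np.array([[proj(w,W,(465+dx*.95-dy*.313,-209.6+dx*.313+dy*.95,56)) for dy in xs[::-1]] for dx in xs[::-1]],np.float32)
r=cv2.remap(g,m[...,0],m[...,1],cv2.INTER_LINEAR)
for row in r: print(' '.join('%3d'%v for v in row))
E
```

```text
tool_rot: [-3.14, -0.001, 2.361]
tool_rot: [-3.141, -0.002, 2.972]
tool_rot: [3.14, -0.003, -2.825]
eef_pos: [463.3, -105.1, 169.8]
clock: 13.2
eef_pos: [464.1, -214.2, 169.5]
tool_rot: [-3.141, -0.001, -2.837]
force: [-0.2, 1.1, -0.9]
width: 16.8
gripper_force: 59.0
[ 464.05835316 -214.16176511  169.50518877] -162.52914295838863
157 159 132  22  40 101 107 122 129 129 131 134 137 134 136 133 143 148 128  24  54
156 157 159 152  45  76 113 123 129 131 131 131 136 134 137 137 142 154  67  46 168
165 162 164 167 163  61  39  95 116 120 122 124 126 130 135 136 118  56 102 177 174
170 168 169 168 171 183 132  59   7  17  29  31  35  33  25  18  50 158 178 173 176
166 167 167 168 169 168 166 174 168 150 109  62  85 119 128 184 181 177 172 173 173
163 162 162 161 162 164 158 168 156 149 162 171 108 116 136 165 163 164 166 164 165
168 169 168 167 171 171 160 163 122 124 140 163  67  95 137 169 169 168 167 168 168
177 176 175 178 175 177 169 161  88  74 111 131  74  95 127 165 165 164 161 164 163
167 168 168 167 167 167 156 147  76  82 112 126  79  96 126 162 163 162 162 161 160
162 163 160 
[... 295 characters left out ...]
 123 174 177 176 175 175 175
177 177 177 177 176 177 160 159  27  30  15  13  25  91 125 178 178 176 178 178 176
176 173 173 176 174 172 155 146  35  27  24  31  22  92 119 171 174 172 173 171 172
166 164 163 165 164 167 143 141  31  20  25  19  22  85 113 165 167 163 164 166 167
159 160 163 163 162 165 145 137  97  96  85  93  84 102 113 164 163 165 162 163 165
168 168 169 167 170 171 159 157 155 159 152 155 155 154 149 171 169 173 171 170 172
182 182 182 181 182 183 183 184 184 185 184 186 186 183 184 184 187 186 183 182 184
190 189 191 187 186 189 189 188 189 188 189 188 187 189 188 190 189 188 189 187 188
182 182 182 181 182 182 180 181 181 182 180 182 178 180 180 179 179 177 177 176 176
```

```bash
python3 -m handwheel '[[[0,0,0],[-0.0017,0.0041,0],1],[[0,0,0],[0,0,0.015],1],[[0,0,0],[0,0,0.015],1],[[0,0,0],[0,0,0],1],[[0,0,0],[0,0,0],1]]'
python3 -m handwheel '[[[0,0,0],[0,0,0.006],1],[[0,0,0],[0,0,0.008],1],[[0,0,0],[0,0,0.008],1],[[0,0,0],[0,0,0],1]]'
```

```text
clock: 13.67
eef_pos: [464.9, -205.0, 139.6]
tool_rot: [3.14, -0.001, -2.826]
force: [-0.4, -0.9, -0.7]
width: 17.5
gripper_force: 59.0
clock: 14.0
eef_pos: [464.9, -207.0, 116.9]
tool_rot: [3.141, -0.001, -2.828]
force: [1.2, -1.5, -1.9]
width: 17.4
gripper_force: 59.6
```

```bash
python3 -m handwheel '[[[0,0,0],[0.001,-0.0025,0],1],[[0,0,0],[0,0,0],1],[[0,0,0],[0,0,0.012],1],[[0,0,0],[0,0,0.012],1],[[0,0,0],[0,0,0],1]]'
python3 -m handwheel '[[[0,0,0],[0,0,0.006],1],[[0,0,0],[0,0,0.003],1],[[0,0,0],[0,0,0],1],[[0,0,0],[0,0,0],1]]'
```

```text
clock: 14.42
eef_pos: [464.1, -209.6, 92.6]
tool_rot: [3.14, -0.002, -2.828]
force: [0.5, -0.8, -2.0]
width: 17.2
gripper_force: 59.6
clock: 14.75
eef_pos: [465.1, -209.9, 85.1]
tool_rot: [-3.142, 0.0, -2.828]
force: [0.1, -1.5, -0.7]
width: 16.9
gripper_force: 59.6
```

```bash
python3 -m handwheel '[[[0,0,0],[0,0,0.004],1],[[0,0,0],[0,0,0],1],[[0,0,0],[0,0,0],1]]'
python3 -m handwheel '[[[0,0,0],[0,0,0.0015],1],[[0,0,0],[0,0,0],1],[[0,0,0],[0,0,0],1]]'
```

```text
clock: 15.0
eef_pos: [465.1, -209.8, 80.9]
tool_rot: [-3.142, 0.0, -2.828]
force: [-0.2, 0.2, -1.7]
width: 17.4
gripper_force: 59.6
clock: 15.25
eef_pos: [465.1, -209.9, 79.5]
tool_rot: [-3.141, 0.0, -2.828]
force: [-0.2, -0.1, -0.7]
width: 17.2
gripper_force: 59.7
```

```bash
for k in 1 2; do python3 -m handwheel '[[[0,0,0],[0,0,0.001],1],[[0,0,0],[0,0,0],1],[[0,0,0],[0,0,0],1]]' | grep -E 'eef|^force'; done
```

```text
eef_pos: [465.4, -209.7, 79.3]
force: [-1.8, 1.2, 7.7]
eef_pos: [465.5, -209.7, 79.2]
force: [-2.2, 1.6, 17.3]
```

The driver is seated, with contact at 79.3 mm, the same height as at pickup. Now I release it and retreat.

```bash
python3 -m handwheel '[[[0,0,0],[0,0,-0.0015],1],[[0,0,0],[0,0,0],0.4],[[0,0,0],[0,0,0],0.4],[[0,0,0],[0,0,0],0.4],[[0,0,0],[0,0,0],0.4]]'
python3 -m handwheel '[[[0,0,0],[0,0,-0.01],0.4],[[0,0,0],[0,0,-0.025],0.4],[[0,0,0],[0,0,-0.03],0.4],[[0,0,0],[0,0,-0.03],0.4],[[0,0,0],[0,0,-0.02],0.4]]'
python3 -m handwheel '[[[0,0,0],[-0.011,0.034,0],0.4],[[0,0,0],[-0.005,0.015,0],0.4],[[0,0,0],[0,0,0],0.4],[[0,0,0],[0,0,0],0.4],[[0,0,0],[0,0,0],0.4]]'
python3 - <<'E'
from h import *
w,W=cam('wrist'); hsv=cv2.cvtColor(w['pixels'],cv2.COLOR_RGB2HSV)
m=cv2.inRange(hsv,(22,140,80),(34,255,255))
k,l,st,c=cv2.connectedComponentsWithStats(m)
for j in range(1,k):
    if st[j,4]>200: print(st[j],c[j].round(),ray(w,W,*c[j],100).round(0))
for z in (61,90,121): print(z,np.round(proj(w,W,(465,-209.6,z))))
E
```

```text
clock: 16.17
eef_pos: [464.9, -209.7, 78.6]
tool_rot: [3.141, -0.0, -2.828]
force: [0.2, -0.5, -0.1]
width: 51.0
gripper_force: 0.0
clock: 16.58
eef_pos: [466.0, -210.2, 197.1]
tool_rot: [-3.14, 0.002, -2.828]
force: [0.3, 0.2, -0.5]
width: 51.5
gripper_force: 0.0
clock: 17.0
eef_pos: [465.1, -159.0, 194.2]
tool_rot: [-3.141, -0.0, -2.829]
force: [-1.0, -0.6, 0.2]
width: 51.5
gripper_force: 0.0
[ 197  152   36   59 1396] [213. 182.] [ 465. -210.  100.]
[ 66 171  42  37 556] [ 85. 190.] [ 501. -300.  100.]
[ 272  220   58   78 2284] [301. 261.] [ 506. -125.  100.]
61 [220. 171.]
90 [215. 179.]
121 [208. 189.]
```

```bash
python3 -c "
from cell import ctrl
print(ctrl.finish_job())"
```

```text
the job is handed in; nothing more can be done
None
```

I turned the screw clockwise to its stop, with the slot at the green dots, put the yellow driver back upright in its block, and handed the job in at about 17 s; I never touched the red driver. The large look-alike driver stood upright at the start but was lying on the worktop by about 5 s; no contact force showed, and I don't know whether I knocked it.

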